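# Strip the cantilever bar: stop collar off, then the weight

### The job

The experiment on the small cantilever stand is finished. Slide the loosened stop collar off the free end of the horizontal bar and stand it upright in the shallow grey tray, then slide the steel weight off the bar after it and stand that upright in the tray too. Do not drop either of them or set them down on the table.

Things in the scene. Friction and masses are not known exactly. Their poses are not given: they have to be found in the camera images.
- collar_center (a point): Centre (half-way up) of the stop collar: aluminium block hanging loose on the bar, nearest its free end; 18 mm along the bar, 34 mm across, 44 mm tall, about 0.07 kg; black thumbscrew head on top (14 mm diameter, 10 mm high). Square 18 mm through hole, its centre 4 mm above this point. Own x along the hole, y across, z up.
- weight_center (a point): Centre (half-way up) of the weight: steel block hanging loose on the same bar behind the collar; 32 mm along the bar, 40 mm across, 56 mm tall, 0.3 to 0.6 kg, no screw. Square 18 mm through hole, its centre 10 mm above this point. Own x along the hole, y across, z up. A shorter solid block lying on the table is not it.
- bar_end (a point): Centre of the bar's free end face, 150 mm above the table. Round steel bar, diameter 10 mm, held at its far end, 153 mm away, by a clamp block (top at 168 mm) on a fixed grey-footed stand. Own +x runs level from this end to the post (things slide off towards -x), z up. Both blocks slide freely and hang with the hole's top on the bar, so hole centres lie 4 mm below its axis.
- tray_floor (a point): Centre of the inner floor, 4 mm above the table, of the shallow grey tray, which is fixed. Outside 180 mm along its own x, 160 mm along its own y, walls 4 mm thick, rim 12 mm above the table. The white lamp board near it is not the tray.
There are look-alikes about, which are no part of the job. What is shaped like the part that bears weight_center but blue or green is not meant. Of the things like the part that bears collar_center, leave any that is green; of the rest the smaller one is meant.

How it is judged:
On the way:
1. the stop collar stands upright in the tray while the weight is still on the bar (x of collar_center in the frame of tray_floor between -0.08 and 0.08 m and y of collar_center in the frame of tray_floor between -0.07 and 0.07 m and z of collar_center in the frame of tray_floor between 0.016 and 0.028 m and angle between collar_center's own z axis and vertical below 0.26 rad and x of weight_center in the frame of bar_end above 0.02 m and y of weight_center in the frame of bar_end between -0.03 and 0.03 m and z of weight_center in the frame of bar_end above -0.04 m), for 0.2 s.
At the end, for the whole second after the job is handed in: The stop collar and the weight both stand on the tray's floor, within its walls (centre within 80 mm of the tray's centre along its x and 70 mm along its y, height within 6 mm of standing on the floor), upright within 15 degrees, at rest (x of collar_center in the frame of tray_floor between -0.08 and 0.08 m and y of collar_center in the frame of tray_floor between -0.07 and 0.07 m and z of collar_center in the frame of tray_floor between 0.016 and 0.028 m and angle between each of collar_center, weight_center's own z axis and vertical below 0.26 rad and x of weight_center in the frame of tray_floor between -0.08 and 0.08 m and y of weight_center in the frame of tray_floor between -0.07 and 0.07 m and z of weight_center in the frame of tray_floor between 0.022 and 0.034 m and linear speed of each of collar, weight below 0.02 m/s); the robot touches nothing.
It fails at once if the collar is dropped or set down on the table outside the tray (height (world z) of collar_center below 0.032 m and not (x of collar_center in the frame of tray_floor between -0.1 and 0.1 m and y of collar_center in the frame of tray_floor between -0.09 and 0.09 m)).
It fails at once if the weight is dropped or set down on the table outside the tray (height (world z) of weight_center below 0.038 m and not (x of weight_center in the frame of tray_floor between -0.1 and 0.1 m and y of weight_center in the frame of tray_floor between -0.09 and 0.09 m)).
It also fails if it takes over 64 s, if anything falls off the work surface, if the arm or the gripper's body presses on something with over 40 N, if the wrist force passes 120 N, or if a joint passes its speed limit or range.

### The arm

A 7-joint arm with a two-finger parallel gripper is mounted at the origin on the work surface. World frame = base frame: x ahead of the robot, y to its left, z up, the work surface at z = 0. Lengths are in m, angles in rad, forces in N, time in s.
With the tool pointing down it reaches from about 0.4 to 0.85 m from the base axis. Payload 10.4 kg.
Tool frame: the origin (TCP) lies midway between the tips of the shut fingers; the grasp point (between the pads) lies 19 mm behind it; z points along the fingers, y is the line along which they close (so a half turn about z gives the same grasp; the last joint's range is limited). The gripper opens to 87 mm and grips with 3 to 60 N. Pads are 19 mm wide; open, the fingers measure 117 mm over their backs; the gripper's body (75 mm by 190 mm) begins 51 mm behind the grasp point.
Start: joints at [1.315, 0.332, -0.065, 1.46, 0.022, 1.35, -0.088], TCP at [0.144, -0.608, 0.223] pointing down, gripper open.
Joint ranges: [-2.6, 2.6], [-0.5, 2.12], [-1.47, 1.34], [0.16, 2.42], [-1.27, 4.41], [0.06, 2.06], [-2.6, 2.6]. Speed limits (rad/s): [2.22, 2.22, 2.79, 2.79, 3.14, 3.14, 3.14].

### API

Orientations are given as a unit quaternion [x, y, z, w].
In Python, from bench import r gives the robot as it stands.
- The arm moves only by the tool arm_command, never from a script. Its argument "moves" is one flat list of numbers, 4 for each row, row after row: the shift along the tool's x, y, z in cm, then the turn about the tool's z in degrees. A call has 1 to 12 rows; each row shifts and turns the commanded pose from where the row before left it, along the tool's axes as they then stand; what a row does not reach is not made up. A row lasts 1/12 s, in which the tool goes at most 41.7 mm and 7.16 degrees, less where a joint would pass 70% of its speed; a pose out of reach is approached as far as the arm can. A call with a gripper value outside its range is refused whole. "fingers" is the opening in per cent of the stroke, from 0 (shut) to 100 (fully open), set as the call begins (left out, the last holds). The fingers move at their own pace and stop on an object; "squeeze" is the grip in N (left out, the last holds). Time passes only in rows, so rows that do not move let the fingers close. It gives the time, the measured TCP pose, the force, the opening and the grip force at its end, in the units of the state.
- r.read_state(): the state, without advancing time (a new reading comes with each control period).
- r.camera(name): name is "side" or "top"; returns the picture (420x560x3 uint8, red, green, blue); there is no depth.
- r.camera_info(name): a dict with "fx", "fy", "cx", "cy" (pixels), "origin" and "attitude" of the camera in the world. Camera axes: x right, y up, looking along -z (the intrinsics and any distortion apply to the point x, -y, -z); pixel columns grow to the right and rows downward; lengths in m; the calibration is good to about 2 mm. A picture is of the moment at which its call begins. camera_info takes no time and is no camera call.
- r.close_job(): hands the job in; it is judged then, once.
The state is a dict: "time": time; "joint_positions": joint angles; "joint_vel": joint speeds; "joint_torque": joint torques, N m; "ee_pos": TCP position; "eef_rot": TCP orientation; "ft_force": force on the tool from outside, world axes, zero at the start; "torque": the same for the moment, N m; "width": finger opening in m; "grip_force": force on a finger pad.
Only numpy, scipy, OpenCV 4.12 (cv2) and the standard library are available. Lean on these libraries where they do the work, as an engineer would, in place of code of your own. Each camera call takes 0.05 s, during which the arm holds its last target. There are 200 camera calls.

## Working session

There is one attempt and no reset: what is moved stays moved. The work goes in short steps, Python scripts to look and compute and a tool call to move; the robot and the scene stay as the last step left them, time stands still between calls to the robot, and variables do not carry over. Pictures are saved under pics/ and viewed, at most 10 in all, crops included, and the job is handed in when it is done.

Besides the shell and the picture viewer there is one more tool, called after "Request:" in YAML: its name, and indented under it one key for each argument. arm_command: Moves the arm, as the interface text tells. Its arguments: {"type":"object","properties":{"moves":{"type":"array"},"fingers":{"type":"number"},"squeeze":{"type":"number"}},"required":["moves"]}

```bash
mkdir -p pics
python3 - <<'E'
from bench import r
import cv2
for n in("side","top"):
    cv2.imwrite(f"pics/{n}0.png",r.camera(n)[:,:,::-1]); print(n,r.camera_info(n))
s=r.read_state();print(s["time"],s["ee_pos"],s["eef_rot"],s["ft_force"],s["width"])
E
```

```text
side {'fx': 400.2234950660254, 'fy': 400.2234950660254, 'cx': 279.6382618531238, 'cy': 212.50077461734222, 'origin': array([0.12672736, 0.38876536, 0.57689175]), 'attitude': array([-0.15687305,  0.40598982,  0.83544164, -0.3355598 ])}
top {'fx': 421.22430171695, 'fy': 421.22430171695, 'cx': 273.0291651091986, 'cy': 205.27019910457082, 'origin': array([ 0.48001692, -0.04080778,  0.77560531]), 'attitude': array([-0.04849814,  0.02678969,  0.71736777, -0.6944881 ])}
0.1 [ 0.14410584 -0.60781763  0.22186669] [ 9.93231370e-01  1.16151125e-01 -8.92583492e-05 -5.95388484e-04] [-0.15653954  0.69171768  0.22283531] 0.08712088225764636
```

View pics/side0.png

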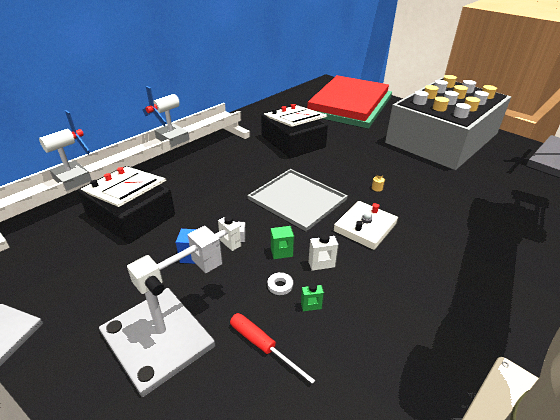

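View pics/top0.png

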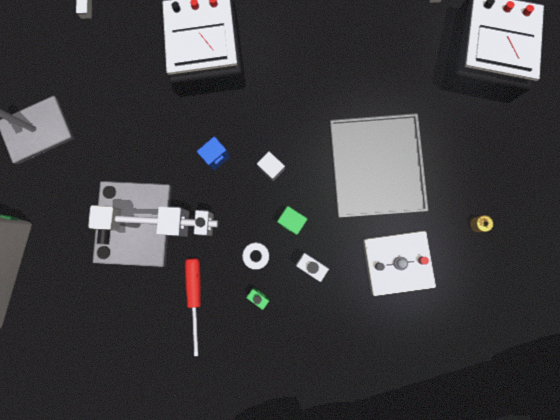

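Side picture: the collar on the bar is at (230,233) and the weight at (205,250). The tray is at (297,198).

Things that could be mistaken for the targets:
- **Collar-like:** the one on the bar at side (230,233) / top (203,222). The loose white one at side (323,253) / top (313,267) is larger, and the one at side (312,298) / top (258,299) is green. I choose the one on the bar.
- **Weight-like:** the one on the bar at side (205,250) / top (168,221). The others are blue at top (212,151), green at top (292,220), and a short solid block at top (271,165). I choose the one on the bar.
- **Tray:** at top (380,165). The white lamp board at top (400,263) is not it.

```bash
cat > h.py <<'E'
import numpy as np, cv2
from bench import r
from scipy.spatial.transform import Rotation as R
def ray(n,p):
    i=r.camera_info(n); d=np.array([(p[0]-i["cx"])/i["fx"],-(p[1]-i["cy"])/i["fy"],-1])
    return i["origin"],R.from_quat(i["attitude"]).apply(d)
def onz(n,p,z):
    o,d=ray(n,p); return o+d*(z-o[2])/d[2]
def tri(ps,pt):
    o1,d1=ray("side",ps);o2,d2=ray("top",pt)
    s=np.linalg.lstsq(np.c_[d1,-d2],o2-o1,rcond=None)[0]
    a,b=o1+s[0]*d1,o2+s[1]*d2; return (a+b)/2,np.linalg.norm(a-b)
def proj(n,P):
    i=r.camera_info(n); c=R.from_quat(i["attitude"]).inv().apply(np.array(P)-i["origin"])
    return i["cx"]-i["fx"]*c[0]/c[2], i["cy"]+i["fy"]*c[1]/c[2]
E
python3 - <<'E'
from h import *
a=cv2.imread("pics/side0.png")[195:295,120:260]; b=cv2.imread("pics/top0.png")[170:270,85:225]
c=np.vstack([cv2.resize(x,None,fx=5,fy=3*5/3,interpolation=cv2.INTER_CUBIC) for x in (a,b)])
c=np.hstack([cv2.resize(x,(400,int(400*100/140)),interpolation=cv2.INTER_CUBIC) for x in (a,b)])
c=np.vstack([cv2.resize(x,(420,300),interpolation=cv2.INTER_CUBIC) for x in (a,b)])
cv2.imwrite("pics/crop1.png",c)
g=cv2.imread("pics/top0.png");m=cv2.inRange(g,(90,90,90),(255,255,255))
m[:105]=0;m[228:]=0;m[:,:320]=0;m[:,440:]=0
k=max(cv2.findContours(m,0,2)[0],key=cv2.contourArea);q=cv2.boxPoints(cv2.minAreaRect(k));print(q)
P=np.array([onz("top",p,.012) for p in q]);print(P,P.mean(0),np.linalg.norm(np.diff(P,axis=0),axis=1))
for n,p in(("top",(217,224)),("top",(115,219))):print(onz(n,p,.15))
E
```

```text
[[329.46518 119.76012]
 [419.68802 112.02672]
 [428.1556  210.81523]
 [337.93277 218.54863]]
[[ 0.71802202 -0.12822175  0.012     ]
 [ 0.72589444 -0.29470124  0.012     ]
 [ 0.54250133 -0.29747366  0.012     ]
 [ 0.53391555 -0.13523787  0.012     ]] [ 0.63008333 -0.21390863  0.012     ] [0.16666553 0.18341406 0.16246282]
[0.52197427 0.06195503 0.15      ]
[0.53456876 0.21626738 0.15      ]
```

View pics/crop1.png

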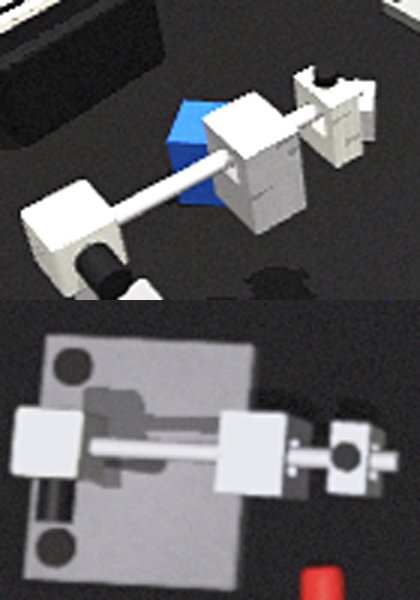

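The crop confirms the choice: collar with black thumbscrew at top (201,223), weight behind it at top (169,221), bar end at (217.5,223.7), bar at the clamp at (115,219).

Run:
```python
from h import *
np.set_printoptions(precision=4,suppress=True)
e=onz("top",(217.5,223.7),.15);c=onz("top",(115,218.7),.15)
print("yaw",np.degrees(np.arctan2(*(c-e)[[1,0]])),e,c)
for nm,p in (("collar",(201.3,222.7)),("weight",(168.7,221))):print(nm,onz("top",p,.164))
print("screw",tri((228.3,220),(200.3,222.3)))
print("collar top side corners",[onz("side",(120+x/3,195+y/3),.164) for x,y in((297,75),(325,103),(360,84),(333,67))])
print("weight top side",[onz("side",(120+x/3,195+y/3),.164) for x,y in((203,118),(244,153),(303,120),(258,92))])
print("capbox",[onz("side",p,0) for p in((455,163),(388,140),(525,160),(378,190),(110,235))])
print("tray side",[onz("side",p,.012) for p in((249,195),(297,170),(347,195),(300,227))])
```

```text
yaw 85.34598127405945 [0.5224 0.0612 0.15  ] [0.535  0.2163 0.15  ]
collar [0.5237 0.0827 0.164 ]
weight [0.5278 0.1307 0.164 ]
screw (array([0.524 , 0.0832, 0.1684]), np.float64(3.397479929336792e-05))
collar top side corners [array([0.539 , 0.0905, 0.164 ]), array([0.5106, 0.0951, 0.164 ]), array([0.509 , 0.0719, 0.164 ]), array([0.5303, 0.0724, 0.164 ])]
weight top side [array([0.5467, 0.1467, 0.164 ]), array([0.5106, 0.1483, 0.164 ]), array([0.5086, 0.1118, 0.164 ]), array([0.5428, 0.1139, 0.164 ])]
capbox [array([ 0.4267, -0.6432,  0.    ]), array([ 0.6313, -0.6285,  0.    ]), array([ 0.2919, -0.7981,  0.    ]), array([ 0.5089, -0.3816,  0.    ]), array([0.8313, 0.1678, 0.    ])]
tray side [array([ 0.7122, -0.1302,  0.012 ]), array([ 0.7039, -0.2946,  0.012 ]), array([ 0.5432, -0.2951,  0.012 ]), array([ 0.5462, -0.1265,  0.012 ])]
```

Request:
arm_command:
  moves: [0, 0, -1, -6, 0, 0, -1, -6, 0, 0, -1, -6, 0, 0, -1, -6, 0, 0, -1, -6, 0, 0, -1, -6, 0, 0, 0, -6, 0, 0, 0, -6, 0, 0, 0, -6, 0, 0, 0, -6, 0, 0, 0, -6, 0, 0, 0, -6]
  fingers: 100
  squeeze: 25

```text
time: 1.1
ee_pos: [0.1441, -0.608, 0.282]
eef_rot: [0.734, 0.68, 0.0, -0.0]
ft_force: [0.9, 0.4, 0.0]
width: 0.087
grip_force: 0.0
```

Request:
arm_command:
  moves: [2, 2.7, 0, 0, 2, 2.7, 0, 0, 2, 2.7, 0, 0, 2, 2.7, 0, 0, 2, 2.7, 0, 0, 2, 2.7, 0, 0, 2, 2.7, 0, 0, 2, 2.7, 0, 0, 2, 2.7, 0, 0, 2, 2.7, 0, 0, 2, 2.7, 0, 0, 2, 2.7, 0, 0]

```text
time: 2.1
ee_pos: [0.4876, -0.3942, 0.2822]
eef_rot: [0.735, 0.678, -0.0, -0.0]
ft_force: [-0.1, -0.9, 0.6]
width: 0.0871
grip_force: 0.0
```

Request:
arm_command:
  moves: [3.7, 0, 0, 0, 3.7, 0, 0, 0, 3.7, 0, 0, 0, 3.7, 0, 0, 0, 3.7, 0, 0, 0, 3.7, 0, 0, 0, 3.7, 0, 0, 0, 3.7, 0, 0, 0, 3.7, 0, 0, 0, 3.7, 0, 0, 0, 3.7, 0, 0, 0, 2.0, 0, 0, 0]

```text
time: 3.1
ee_pos: [0.5208, 0.0352, 0.2826]
eef_rot: [0.734, 0.679, 0.0, -0.0]
ft_force: [0.3, 0.7, 0.6]
width: 0.0871
grip_force: 0.0
```

Request:
arm_command:
  moves: [2.4, 0, 0, 0, 2.4, 0, 0, 0, 0, 0, 2, 0, 0, 0, 2, 0, 0, 0, 2, 0, 0, 0, 2, 0, 0, 0, 2, 0, 0, 0, 2, 0, 0, 0, 2, 0, 0, 0, 1.5, 0, 0, 0, 0, 0, 0, 0, 0, 0]

```text
time: 4.1
ee_pos: [0.5247, 0.0781, 0.1272]
eef_rot: [0.735, 0.678, -0.001, -0.001]
ft_force: [0.3, -0.6, 1.2]
width: 0.0867
grip_force: 0.0
```

Run:
```python
from h import *
s=r.read_state();print(s["ee_pos"],s["ft_force"])
a=r.camera("side")[150:300,120:320,::-1];b=r.camera("top")[150:300,85:285,::-1]
cv2.imwrite("pics/c2.png",np.hstack([cv2.resize(x,(400,300)) for x in(a,b)]))
```

```text
[0.52472381 0.07812081 0.12717163] [ 0.27579837 -0.63738395  1.18791559]
```

View pics/c2.png

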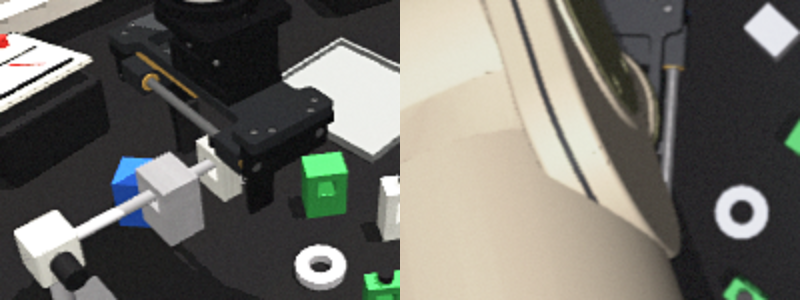

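The fingers straddle the collar (crop at about (225,165)), about 5 mm short along the bar. I'll correct that and close.

Request:
arm_command:
  moves: [0.5, 0, 0, 0, 0, 0, 0, 0]

```text
time: 4.37
ee_pos: [0.5262, 0.0843, 0.1286]
eef_rot: [0.735, 0.678, 0.001, 0.0]
ft_force: [0.2, 0.3, -0.1]
width: 0.0873
grip_force: 0.0
```

Request:
arm_command:
  moves: [0, 0, 0, 0, 0, 0, 0, 0, 0, 0, 0, 0, 0, 0, 0, 0, 0, 0, 0, 0, 0, 0, 0, 0, 0, 0, 0, 0, 0, 0, 0, 0]
  fingers: 0
  squeeze: 25

```text
time: 5.03
ee_pos: [0.5256, 0.0831, 0.1275]
eef_rot: [0.735, 0.678, -0.0, 0.0]
ft_force: [0.6, -0.1, -0.1]
width: 0.0412
grip_force: 0.0
```

Request:
arm_command:
  moves: [0, 0, 0, 0, 0, 0, 0, 0, 0, 0, 0, 0, 0, 0, 0, 0, 0, 0, 0, 0, 0, 0, 0, 0]

```text
time: 5.53
ee_pos: [0.5256, 0.0831, 0.1275]
eef_rot: [0.735, 0.678, -0.0, 0.0]
ft_force: [-0.4, 0.9, -0.5]
width: 0.0337
grip_force: 25.0
```

Request:
arm_command:
  moves: [0, 0, -0.2, 0, 0, 0, -0.2, 0, 0, 0, 0, 0, 0, 0, 0, 0]

```text
time: 5.87
ee_pos: [0.5258, 0.0831, 0.1317]
eef_rot: [0.735, 0.678, 0.0, 0.0]
ft_force: [-0.2, -0.0, -0.6]
width: 0.0339
grip_force: 25.0
```

Request:
arm_command:
  moves: [-0.8, 0, 0, 0, -0.8, 0, 0, 0, -0.8, 0, 0, 0, -0.8, 0, 0, 0, -0.8, 0, 0, 0, -0.8, 0, 0, 0, -0.8, 0, 0, 0, -1, 0, 0, 0, -1, 0, 0, 0]

```text
time: 6.62
ee_pos: [0.5194, 0.0064, 0.1316]
eef_rot: [0.735, 0.678, 0.0, 0.0]
ft_force: [-0.6, 0.9, -1.1]
width: 0.0335
grip_force: 25.0
```

Run:
```python
from h import *
s=r.read_state();print(s["ee_pos"],s["ft_force"],s["width"],s["grip_force"])
a=r.camera("side")[150:300,120:320,::-1]
cv2.imwrite("pics/c3.png",cv2.resize(a,(600,450)))
```

```text
[0.51939913 0.00641009 0.1315652 ] [-0.5813738   0.88850352 -1.14945317] 0.03347281561041333 25.00328869675286
```

View pics/c3.png

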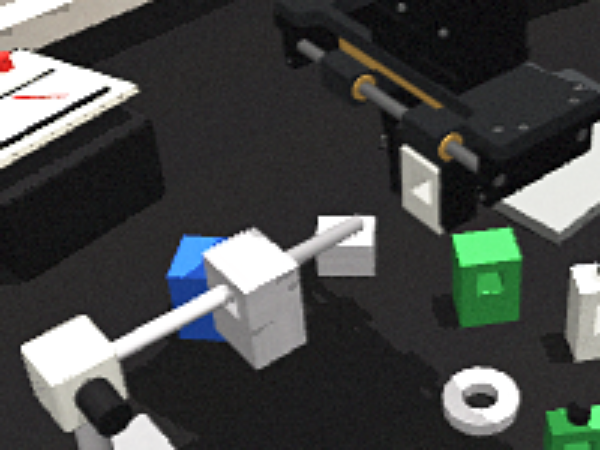

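The collar (at (420,188)) is off the bar, held upright, and the weight is still on the bar. Next I'll carry it over the tray.

Request:
arm_command:
  moves: [-2.5, 1.3, 0, 0, -2.5, 1.3, 0, 0, -2.5, 1.3, 0, 0, -2.5, 1.3, 0, 0, -2.5, 1.3, 0, 0, -2.5, 1.3, 0, 0, -2.5, 1.3, 0, 0, -2.5, 1.3, 0, 0, -2.5, 1.3, 0, 0, -2.2, 1.1, 0, 0, 0, 0, 0, 0]

```text
time: 7.58
ee_pos: [0.6268, -0.2559, 0.1306]
eef_rot: [0.737, 0.675, -0.001, 0.001]
ft_force: [0.1, -1.1, -0.8]
width: 0.0336
grip_force: 25.0
```

Request:
arm_command:
  moves: [0, 0, 1.3, 0, 0, 0, 1.3, 0, 0, 0, 1.3, 0, 0, 0, 1.3, 0, 0, 0, 1.3, 0, 0, 0, 1.3, 0, 0, 0, 1.3, 0, 0, 0, 1.2, 0, 0, 0, 0.7, 0, 0, 0, 0.5, 0, 0, 0, 0, 0, 0, 0, 0, 0]

```text
time: 8.58
ee_pos: [0.6272, -0.2492, 0.0168]
eef_rot: [0.735, 0.678, 0.0, 0.0]
ft_force: [-0.1, 0.8, 0.2]
width: 0.0337
grip_force: 25.0
```

Request:
arm_command:
  moves: [0, 0, 0.2, 0, 0, 0, 0.1, 0, 0, 0, 0.1, 0, 0, 0, 0, 0]

```text
time: 8.92
ee_pos: [0.627, -0.2493, 0.0126]
eef_rot: [0.735, 0.678, -0.0, 0.0]
ft_force: [0.1, 0.4, -1.2]
width: 0.0339
grip_force: 25.0
```

Request:
arm_command:
  moves: [0, 0, 0.1, 0, 0, 0, 0, 0]

```text
time: 9.08
ee_pos: [0.6271, -0.2493, 0.0117]
eef_rot: [0.735, 0.678, 0.0, 0.0]
ft_force: [0.9, 0.4, -1.2]
width: 0.0339
grip_force: 25.0
```

Request:
arm_command:
  moves: [0, 0, 0.05, 0, 0, 0, 0, 0]

```text
time: 9.25
ee_pos: [0.6271, -0.2493, 0.0116]
eef_rot: [0.735, 0.678, -0.0, 0.0]
ft_force: [-1.1, -0.4, 4.7]
width: 0.0338
grip_force: 25.0
```

Request:
arm_command:
  moves: [0, 0, 0.1, 0, 0, 0, 0, 0]

```text
time: 9.42
ee_pos: [0.6272, -0.2493, 0.0115]
eef_rot: [0.735, 0.678, -0.0, 0.0]
ft_force: [-5.9, 1.5, 13.2]
width: 0.0339
grip_force: 25.0
```

Force shows contact with the floor. I'll ease off, release and rise.

Request:
arm_command:
  moves: [0, 0, -0.1, 0, 0, 0, 0, 0, 0, 0, 0, 0, 0, 0, 0, 0, 0, 0, 0, 0, 0, 0, 0, 0, 0, 0, 0, 0, 0, 0, 0, 0]
  fingers: 85

```text
time: 10.08
ee_pos: [0.6269, -0.2492, 0.0109]
eef_rot: [0.735, 0.678, -0.0, -0.0]
ft_force: [-0.1, -0.1, 0.3]
width: 0.0722
grip_force: 0.0
```

Request:
arm_command:
  moves: [0, 0, -0.5, 0, 0, 0, -2, 0, 0, 0, -3, 0, 0, 0, -3.5, 0, 0, 0, -3.5, 0, 0, 0, -3.5, 0, 0, 0, -3.5, 0, 0, 0, -3.5, 0, 0, 0, -3.5, 0, 0, 0, 0, 0]
  fingers: 100

```text
time: 10.92
ee_pos: [0.6292, -0.2493, 0.2848]
eef_rot: [0.735, 0.678, 0.003, 0.005]
ft_force: [1.2, 1.0, 0.9]
width: 0.0874
grip_force: 0.0
```

Run:
```python
from h import *
s=r.read_state();print(s["ee_pos"],s["eef_rot"],s["ft_force"],s["width"])
a=r.camera("side")[100:325,120:420,::-1]
cv2.imwrite("pics/c4.png",cv2.resize(a,(800,600)))
```

```text
[ 0.62916855 -0.24928536  0.28484425] [0.73528313 0.67773793 0.00263589 0.0048026 ] [1.23043325 1.00679495 0.86162492] 0.08736740573949704
```

View pics/c4.png

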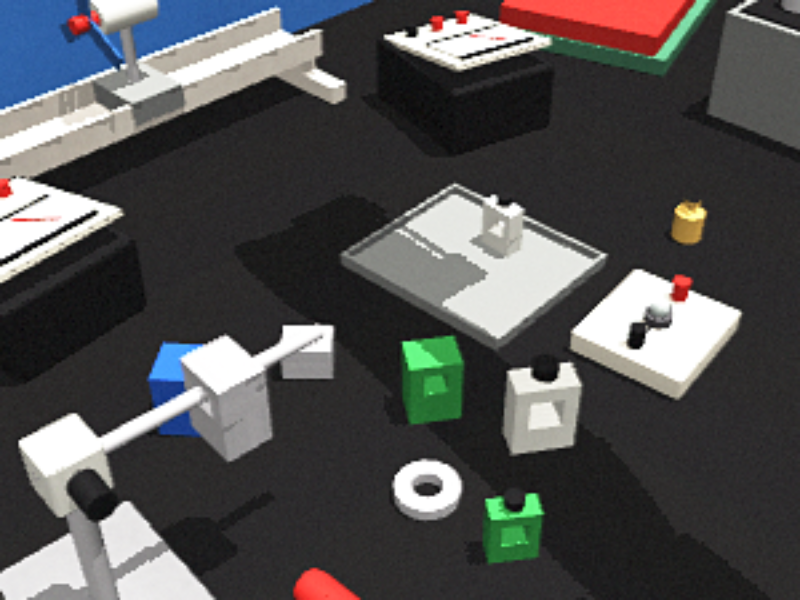

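The collar stands upright in the tray at (503,225) and the weight hangs on the bar at (228,395). Now the weight.

Request:
arm_command:
  moves: [3.4, -1.2, 0, 0, 3.4, -1.2, 0, 0, 3.4, -1.2, 0, 0, 3.4, -1.2, 0, 0, 3.4, -1.2, 0, 0, 3.4, -1.2, 0, 0, 3.4, -1.2, 0, 0, 3.4, -1.2, 0, 0, 3.4, -1.2, 0, 0, 3.4, -1.2, 0, 0, 3, -1, 0, 0, 0, 0, 0, 0]

```text
time: 11.97
ee_pos: [0.5246, 0.1375, 0.276]
eef_rot: [0.732, 0.681, 0.0, -0.001]
ft_force: [-0.9, 0.8, 0.5]
width: 0.0871
grip_force: 0.0
```

Request:
arm_command:
  moves: [0, 0, 0, 0, 0, 0, 2, 0, 0, 0, 2, 0, 0, 0, 2, 0, 0, 0, 2, 0, 0, 0, 0, 0, 0, 0, 0, 0]

```text
time: 12.55
ee_pos: [0.5272, 0.1288, 0.1953]
eef_rot: [0.736, 0.677, -0.001, -0.001]
ft_force: [0.4, -0.5, 0.5]
width: 0.0874
grip_force: 0.0
```

Request:
arm_command:
  moves: [0.2, 0, 1.5, 0, 0, 0, 1.5, 0, 0, 0, 1.5, 0, 0, 0, 1.5, 0, 0, 0, 1.2, 0, 0, 0, 0.5, 0, 0, 0, 0, 0, 0, 0, 0, 0]

```text
time: 13.22
ee_pos: [0.5281, 0.1322, 0.1198]
eef_rot: [0.735, 0.678, 0.0, 0.0]
ft_force: [-0.2, 0.7, 0.6]
width: 0.087
grip_force: 0.0
```

Request:
arm_command:
  moves: [0, 0, 0, 0, 0, 0, 0, 0, 0, 0, 0, 0, 0, 0, 0, 0, 0, 0, 0, 0, 0, 0, 0, 0, 0, 0, 0, 0, 0, 0, 0, 0, 0, 0, 0, 0, 0, 0, 0, 0, 0, 0, 0, 0, 0, 0, 0, 0]
  fingers: 0
  squeeze: 50

```text
time: 14.22
ee_pos: [0.5275, 0.1321, 0.119]
eef_rot: [0.735, 0.678, -0.0, -0.0]
ft_force: [-1.1, 0.0, -0.2]
width: 0.0396
grip_force: 50.0
```

Request:
arm_command:
  moves: [0, 0, -0.2, 0, 0, 0, -0.2, 0, 0, 0, 0, 0, 0, 0, 0, 0]

```text
time: 14.55
ee_pos: [0.5275, 0.132, 0.1228]
eef_rot: [0.735, 0.678, -0.0, -0.0]
ft_force: [0.4, -0.7, -5.6]
width: 0.0395
grip_force: 50.0
```

Request:
arm_command:
  moves: [-0.5, 0, 0, 0, -1, 0, 0, 0, -1, 0, 0, 0, -1, 0, 0, 0, -1, 0, 0, 0, -1, 0, 0, 0, -1, 0, 0, 0, -1, 0, 0, 0, -1, 0, 0, 0, -1, 0, 0, 0, -1, 0, 0, 0, -1, 0, 0, 0]

```text
time: 15.55
ee_pos: [0.5182, 0.0165, 0.123]
eef_rot: [0.735, 0.678, -0.0, 0.0]
ft_force: [0.0, 0.4, -6.6]
width: 0.0396
grip_force: 50.0
```

Request:
arm_command:
  moves: [-1.8, 1.2, 0, 0, -1.8, 1.2, 0, 0, -1.8, 1.2, 0, 0, -1.8, 1.2, 0, 0, -1.8, 1.2, 0, 0, -1.9, 1.3, 0, 0, -1.9, 1.3, 0, 0, -1.9, 1.3, 0, 0, -1.9, 1.3, 0, 0, -1.9, 1.3, 0, 0, 0, 0, 0, 0, 0, 0, 0, 0]

```text
time: 16.55
ee_pos: [0.6276, -0.1791, 0.1223]
eef_rot: [0.736, 0.677, -0.0, -0.0]
ft_force: [1.0, 0.0, -5.8]
width: 0.04
grip_force: 50.0
```

Request:
arm_command:
  moves: [0, 0, 1.2, 0, 0, 0, 1.2, 0, 0, 0, 1.2, 0, 0, 0, 1.2, 0, 0, 0, 1.2, 0, 0, 0, 1.2, 0, 0, 0, 1.2, 0, 0, 0, 1, 0, 0, 0, 0.6, 0, 0, 0, 0.4, 0, 0, 0, 0, 0, 0, 0, 0, 0]

```text
time: 17.55
ee_pos: [0.6281, -0.1771, 0.0194]
eef_rot: [0.735, 0.678, 0.0, 0.0]
ft_force: [0.6, 0.5, -4.7]
width: 0.0398
grip_force: 50.0
```

Request:
arm_command:
  moves: [0, 0, 0.2, 0, 0, 0, 0.1, 0, 0, 0, 0, 0, 0, 0, 0, 0]

```text
time: 17.88
ee_pos: [0.6279, -0.1772, 0.0163]
eef_rot: [0.735, 0.678, 0.0, 0.0]
ft_force: [-0.1, -0.0, -5.1]
width: 0.0396
grip_force: 50.0
```

Request:
arm_command:
  moves: [0, 0, 0.1, 0, 0, 0, 0, 0]

```text
time: 18.05
ee_pos: [0.628, -0.1771, 0.0152]
eef_rot: [0.735, 0.678, 0.0, 0.0]
ft_force: [0.4, -0.2, -5.5]
width: 0.0396
grip_force: 50.0
```

Request:
arm_command:
  moves: [0, 0, 0.05, 0, 0, 0, 0, 0]

```text
time: 18.22
ee_pos: [0.628, -0.1771, 0.0151]
eef_rot: [0.735, 0.678, -0.0, 0.0]
ft_force: [-2.5, 0.9, 1.4]
width: 0.0395
grip_force: 50.0
```

Request:
arm_command:
  moves: [0, 0, 0.05, 0, 0, 0, 0, 0]

```text
time: 18.38
ee_pos: [0.628, -0.1771, 0.0151]
eef_rot: [0.735, 0.678, -0.0, 0.0]
ft_force: [-4.0, 1.2, 7.5]
width: 0.0399
grip_force: 50.0
```

The weight is on the floor. Release and retreat.

Request:
arm_command:
  moves: [0, 0, -0.05, 0, 0, 0, 0, 0, 0, 0, 0, 0, 0, 0, 0, 0, 0, 0, 0, 0, 0, 0, 0, 0, 0, 0, 0, 0, 0, 0, 0, 0]
  fingers: 85

```text
time: 19.05
ee_pos: [0.6279, -0.177, 0.0145]
eef_rot: [0.735, 0.678, 0.0, 0.0]
ft_force: [-0.4, 0.0, -0.4]
width: 0.0734
grip_force: 0.0
```

Request:
arm_command:
  moves: [0, 0, -0.5, 0, 0, 0, -2, 0, 0, 0, -2.5, 0, 0, 0, -2.5, 0, 0, 0, -2.5, 0, 0, 0, -2.5, 0, 0, 0, -2.5, 0, 0, 0, -2.5, 0, 0, 0, -2, 0, 0, 0, 0, 0, 0, 0, 0, 0]

```text
time: 19.97
ee_pos: [0.6285, -0.177, 0.2111]
eef_rot: [0.735, 0.678, 0.001, 0.001]
ft_force: [-0.1, -0.0, -1.4]
width: 0.0741
grip_force: 0.0
```

Run:
```python
from h import *
s=r.read_state();print(s["ee_pos"],s["ft_force"],s["width"])
a=r.camera("side")[130:280,220:420,::-1]
cv2.imwrite("pics/c5.png",cv2.resize(a,(600,450)))
```

```text
[ 0.6284676  -0.17701204  0.21112328] [-0.10514109 -0.00712321 -1.44938472] 0.07410242506165725
```

View pics/c5.png

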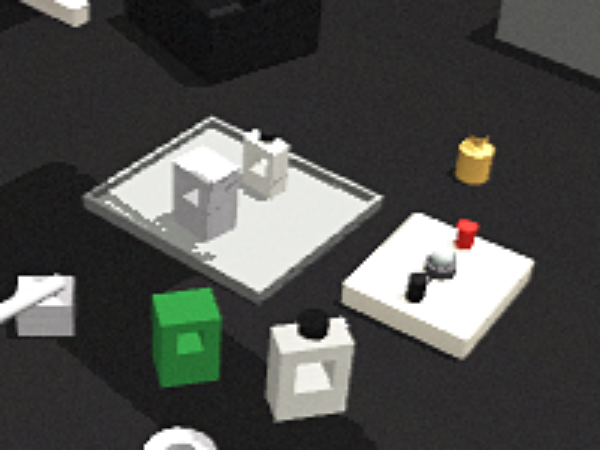

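Both stand upright in the tray: collar at (265,165), weight at (207,195). The gripper is clear.

```bash
python3 -c "
from bench import r
print(r.close_job())"
```

```text
the job is handed in; nothing more can be done
None
```

The stop collar and then the weight were slid off the bar and both stand upright in the grey tray; the job was handed in at about 20 s with the gripper clear, and no verdict was returned.

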